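# Pack the spare filter module and shut the spares case

### The job

Three grey metal filter modules lie on the bench: pack the smallest one (neither the tall one nor the long one) into the open spares case, beside the round transformer and not on top of it, right way up on the case's bottom or the flat plate there, so that it stays below the rim. Set it down gently without dropping it, let go, then shut the case's lid completely.

Things in the scene. Friction and masses are not known exactly. Their poses are not given: they have to be found in the camera images.
- module_mid (a point): Centre (19 mm above its underside) of the smallest filter module: a loose die-cast aluminium block, 80 mm long (x), 36 wide (y), 38 high (z), 0.15 to 0.3 kg, flat on the bench; brass sockets on its +x end (solid body x -40 to +32 mm). Two like modules lie near: one as long but 74 mm high, one as low but 130 mm long; leave those out.
- case: Fixed open grey case, outside 140 (x) x 270 (y) x 66 mm high, walls and bottom 5 mm, no divider. Origin: centre of its underside, on the bench. Lid hinged along its +x (far) top rim (x +70, z +66 mm). In it: the transformer, centred at y +80 or -80 mm, and a loose flat steel plate, 110 x 90 x 5 mm, centred at the opposite y; the module may lie on the plate.
- lid (a joint): Angle of the lid, rad: 0 shut, grows opening, at most 1.9. A 6 mm plate, 140 mm from hinge to edge, 270 wide, 0.2 kg; a 35 mm knob mid-width on its outer face near the free edge. Starts leaning back past upright (1.65 to 1.85), top 205 mm over the bench, and stays; pushed from behind towards the case (its -x) below 1.5 it falls shut, unless something stands above the rim.
- transformer_mid (a point): Centre (half-way up, 23 mm) of the round, copper-coloured toroidal transformer, 70 mm across and 46 mm high, 0.6 kg, standing loose on the case's bottom; shows which side of the case is taken.
Things that resemble listed ones, but are neither listed nor needed, are in the scene too. What is shaped like the part that bears module_mid but brown or green is not meant.

How it is judged:
On the way:
1. the smallest module lies in the open case, below the rim, right way up and let go (x of module_mid in the frame of case between -0.065 and 0.065 m and y of module_mid in the frame of case between -0.13 and 0.13 m and z of module_mid in the frame of case below 0.042 m and angle between module_mid's own z axis and vertical below 0.3 rad and contact force between module and the fingers below 0.2 N and linear speed of module below 0.05 m/s and value of joint lid above 0.5 rad), for 0.2 s.
At the end, for the whole second after the job is handed in: The smallest module is inside the case (its centre within the inner walls and less than 42 mm above the case's underside), right way up within 0.3 rad (17 degrees), released and at rest, and the lid is shut (under 0.05 rad) (x of module_mid in the frame of case between -0.065 and 0.065 m and y of module_mid in the frame of case between -0.13 and 0.13 m and z of module_mid in the frame of case below 0.042 m and angle between module_mid's own z axis and vertical below 0.3 rad and contact force between module and the fingers below 0.2 N and linear speed of module below 0.05 m/s and value of joint lid below 0.05 rad); the robot touches nothing.
It fails at once if the module is dropped or thrown into the case (faster than 0.8 m/s as it goes in) (x of module_mid in the frame of case between -0.07 and 0.07 m and y of module_mid in the frame of case between -0.135 and 0.135 m and z of module_mid in the frame of case below 0.08 m and linear speed of module above 0.8 m/s).
It also fails if it takes over 50 s, if anything falls off the work surface, if the arm or the gripper's body presses on something with over 40 N, if the wrist force passes 120 N, or if a joint passes its speed limit or range.

### The arm

A 6-joint arm with a two-finger parallel gripper is mounted at the origin on the work surface. World frame = base frame: x ahead of the robot, y to its left, z up, the work surface at z = 0. Lengths are in m, angles in rad, forces in N, time in s.
With the tool pointing down it reaches from about 0.425 to 0.95 m from the base axis. Payload 3.5 kg.
Tool frame: the origin (TCP) lies midway between the tips of the shut fingers; the grasp point (between the pads) lies 19 mm behind it (ctrl.tcp_to_grasp is the distance from the TCP to the grasp point, in m); z points along the fingers, x is the direction in which the jaws open and shut, and the axes are right-handed (so a half turn about z gives the same grasp; the last joint's range is limited). The gripper opens to 85 mm and grips with 20 to 120 N. Pads are 22 mm wide; open, the fingers measure 114 mm over their backs; the gripper's body (76 mm by 85 mm) begins 54 mm behind the grasp point. The pads swing forward as they close: fully open they stand 13 mm farther back than shut.
Start: joints at [-1.369, 0.286, 1.577, -0, 1.279, -0.15], TCP at [0.233, -0.634, 0.231] pointing down, gripper open.
Joint ranges: [-2.77, 2.77], [-0.9, 2.22], [0.21, 2.48], [-1.53, 4.67], [0.24, 2.81], [-2.84, 2.84]. Speed limits (rad/s): [2.79, 2.79, 3.14, 3.14, 3.14, 3.14].

### API

Orientations are given as a unit quaternion [x, y, z, w].
In Python, from plant import ctrl, cams, workorder, spotter gives the robot as it stands. The module is installed in compiled form; this text tells all that it offers.
- The arm moves only by the tool send_rows, never from a script. Its argument "motion" is one flat list of numbers, 5 for each row, row after row: the shift along the tool's x, y, z in cm, then the turn about the tool's z in rad, then the finger opening in cm, from 0 to 8.54. In form: [tx, ty, tz, spin, gripper, tx, ty, tz, spin, gripper, ...]. A call has 1 to 12 rows; each row shifts and turns the pose as measured when the row begins, along the tool's axes as they then stand; what a row does not reach is not made up. A row lasts 1/10 s, in which the tool goes at most 50 mm and 8.59 degrees, less where a joint would pass 70% of its speed; a pose out of reach is approached as far as the arm can. A call is refused whole if a number of a shift passes 5 or a number of a turn 0.15, either way. A call with a gripper value outside its range is refused whole. The fingers move at their own pace and stop on an object; "grip_force" is the grip in N (left out, the last holds). Time passes only in rows, so rows that do not move let the fingers close. It gives the time, the measured TCP pose, the force and the opening at its end, in the units of the state.
- ctrl.get_state(): the state, without advancing time (a new reading comes with each control period).
- cams.read_camera(name): name is "scene" or "top" or "wrist"; returns (picture, depth): 480x640x3 uint8, red, green, blue; 480x640 float32, m along the optical axis (not along the pixel's ray), 0 where there is no reading.
- cams.camera_params(name): a dict with "fx", "fy", "cx", "cy" (pixels), "xyz" and "attitude" of the camera in the world; the wrist camera has in their place "mount" (4x4, takes a point from camera to tool coordinates, whose origin is the TCP and whose axes are the tool frame's). Camera axes: x right, y down, z forward; pixel columns grow to the right and rows downward; lengths in m; the calibration is good to about 2 mm. A picture is of the moment at which its call begins: read the wrist's pose just before it. camera_params takes no time and is no camera call.
- workorder.sign_off(): hands the job in, once; it reports no verdict.
Trained networks look in the newest picture that a camera, given by its name, has taken for a name from the list of things; names that differ only in an ending like _2 or _b are one class to them, and where a whole thing is asked for, a point or a joint stands for the part that bears it (a point fixed in the world has none). Each returns a list of dicts, best first, with "conf" (0 to 1); they miss things now and then, are a little off and sometimes report something else, mostly with a low value. They report only what shows in the picture. A call takes as long as a camera call. They do not tell look-alikes from the thing itself.
- spotter.trace(target, camera): "mask" (480x640 bool, what is visible of it) and "bbox" ([left, top, width, height] in pixels, round what is visible of it).
The state is a dict: "time": time; "qpos": joint angles; "dq": joint speeds; "joint_efforts": joint torques, N m; "eef_pos": TCP position; "tcp_rot": TCP orientation; "contact_force": force on the tool from outside, world axes, zero at the start; "wrist_torque": the same for the moment, N m; "opening": opening from 0.0 (shut) to 1.0 (fully open).
Only numpy, scipy, OpenCV 4.12 (cv2) and the standard library are available. Lean on these libraries where they do the work, as an engineer would, in place of code of your own. Each camera call takes 0.05 s, during which the arm holds its last target.

## Working session

There is one attempt and no reset: what is moved stays moved. The work goes in short steps, Python scripts to look and compute and a tool call to move; the robot and the scene stay as the last step left them, time stands still between calls to the robot, and variables do not carry over. Pictures are saved under pics/ and viewed, and the job is handed in when it is done.

Besides the shell and the picture viewer there is one more tool, called by a JSON object that holds its "method" and its "body". send_rows: Moves the arm, as the interface text tells. Its arguments: {"type":"object","properties":{"motion":{"type":"array","items":{"type":"number"}},"grip_force":{"type":"number"}},"required":["motion"]}

```bash
mkdir -p pics; cat > h.py <<'E'
import numpy as np, cv2
from scipy.spatial.transform import Rotation as R
from plant import ctrl, cams, workorder, spotter
def T(name,st=None):
    p=cams.camera_params(name)
    if 'mount' in p:
        M=np.eye(4);M[:3,:3]=R.from_quat(st['tcp_rot']).as_matrix();M[:3,3]=st['eef_pos']
        return M@np.array(p['mount']),p
    M=np.eye(4);a=np.array(p['attitude']);M[:3,:3]=a if a.shape==(3,3) else R.from_quat(a).as_matrix();M[:3,3]=p['xyz'];return M,p
def cloud(name,d,st=None):
    M,p=T(name,st);v,u=np.mgrid[:480,:640]
    P=np.stack([(u-p['cx'])/p['fx']*d,(v-p['cy'])/p['fy']*d,d],-1)
    W=P@M[:3,:3].T+M[:3,3];W[d<=0]=np.nan;return W
E
python3 - <<'E'
from h import *
for n in ['scene','top']:
    p=cams.camera_params(n);print(n,p)
    im,d=cams.read_camera(n);np.savez(n,im=im,d=d)
    cv2.imwrite(f'pics/{n}0.png',im[...,::-1])
    for t in ['module_mid','case','lid','transformer_mid']:
        for r in spotter.trace(t,n): print(n,t,round(r['conf'],2),r['bbox'])
print(ctrl.get_state())
E
```

```text
scene {'fx': 439.0163251972943, 'fy': 439.0163251972943, 'cx': 319.2907584812257, 'cy': 242.62059423610353, 'xyz': array([0.88206003, 0.28241513, 0.52820905]), 'attitude': array([ 0.35139646,  0.82973933, -0.39899299, -0.16987575])}
scene module_mid 0.69 [269.1, 218.6, 35.8, 40.9]
scene module_mid 0.69 [315.9, 200.4, 44.5, 36.6]
scene module_mid 0.67 [298.1, 260.5, 26.4, 46.7]
scene module_mid 0.46 [269.9, 278.6, 241.6, 178.9]
scene case 0.84 [271.1, 279.8, 265.3, 199.8]
scene lid 0.97 [270.2, 278.0, 245.1, 183.1]
scene transformer_mid 0.63 [349.0, 314.2, 39.4, 28.3]
top {'fx': 465.6813757915176, 'fy': 465.6813757915176, 'cx': 312.92401252317507, 'cy': 238.56798810694875, 'xyz': array([ 0.35644714, -0.07485395,  0.81612895]), 'attitude': array([ 0.71509076, -0.69257116,  0.0792212 , -0.05209991])}
top module_mid 0.89 [346.7, 311.6, 34.0, 53.9]
top module_mid 0.77 [366.4, 244.6, 28.1, 47.8]
top module_mid 0.63 [289.1, 218.5, 44.0, 41.4]
top case 0.69 [56.5, 91.9, 206.3, 170.9]
top lid 0.68 [56.5, 92.4, 203.7, 78.8]
top transformer_mid 0.77 [207.6, 192.1, 41.6, 40.6]
{'time': 0.5, 'qpos': array([-1.36902488e+00,  2.86329564e-01,  1.57674557e+00,  3.26426982e-05,
        1.27859291e+00, -1.50002871e-01]), 'dq': array([-0.00128636,  0.00101043, -0.00200689,  0.00120042,  0.00029671,
       -0.00024383]), 'joint_efforts': array([-1.37845276e-03, -4.05464029e+01, -2.92552900e+01, -1.51527729e-04,
        1.18437809e-03, -1.59652579e-06]), 'eef_pos': array([ 0.23260781, -0.63362205,  0.23128042]), 'tcp_rot': array([ 8.19925357e-01, -5.72470443e-01, -1.65758255e-05, -3.72918113e-05]), 'contact_force': array([ 0.57684596, -0.00084388, -0.43781194]), 'wrist_torque': array([ 0.03061958, -0.04599524, -0.02786915]), 'opening': 0.9996980859104172}
```

View pics/top0.png

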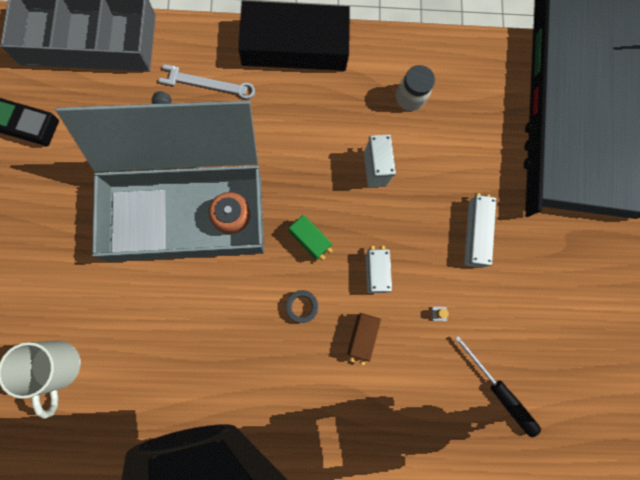

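View pics/scene0.png

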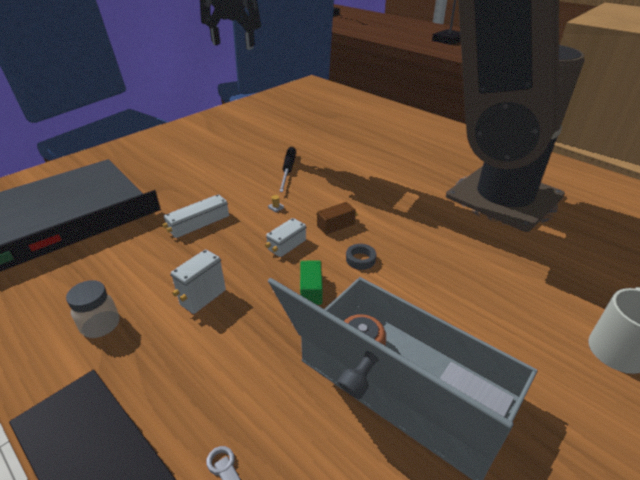

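```bash
python3 - <<'E'
from h import *
z=np.load('top.npz');im,d=z['im'],z['d'];W=cloud('top',d)
c=im[190:390,240:440];cv2.imwrite('pics/topcrop.png',cv2.resize(c,(600,600),interpolation=cv2.INTER_CUBIC)[...,::-1])
for (l,t,w,h) in [[346.7, 311.6, 34.0, 53.9],[366.4, 244.6, 28.1, 47.8],[289.1, 218.5, 44.0, 41.4],[207.6, 192.1, 41.6, 40.6]]:
    P=W[int(t)-2:int(t+h)+3,int(l)-2:int(l+w)+3].reshape(-1,3);P=P[~np.isnan(P[:,0])]
    zt=np.percentile(P[:,2],90);Q=P[(P[:,2]>zt-.006)&(P[:,2]<zt+.01)]
    print(zt,len(Q),cv2.minAreaRect((Q[:,:2]*1000).astype(np.float32)),np.percentile(P[:,2],[2,50,99]))
E
```

```text
0.03895503532583093 971 ((342.4793395996094, -192.04019165039062), (36.369659423828125, 72.4769287109375), 75.68826293945312) [-0.00219617  0.00296866  0.04066311]
0.03917814188153148 906 ((453.9654235839844, -216.60235595703125), (72.19512176513672, 36.343990325927734), 3.2597224712371826) [-0.00223844  0.03497158  0.04084886]
0.0390273171494578 870 ((508.3446044921875, -96.7353515625), (71.78558349609375, 35.897029876708984), 46.31081008911133) [-0.0021418   0.0022056   0.04083894]
0.0489591479268005 1017 ((545.5257568359375, 43.540584564208984), (61.91855239868164, 62.23130798339844), 70.9836654663086) [0.00330404 0.042402   0.0515228 ]
```

The top view shows five module shapes. Candidates:
- Tall grey at (380,160): not wanted.
- Long grey at (481,230): not wanted.
- Small grey at (379,270): wanted. Its top is at 39 mm, the body is 72x36 mm, and the sockets point +x.
- Brown at (365,338) and green at (311,238): look-alikes, not wanted.

The case is at about (178,212), with the transformer on its right (−y) and the plate on its left. Next I'll check a close crop and measure the case.

View pics/topcrop.png

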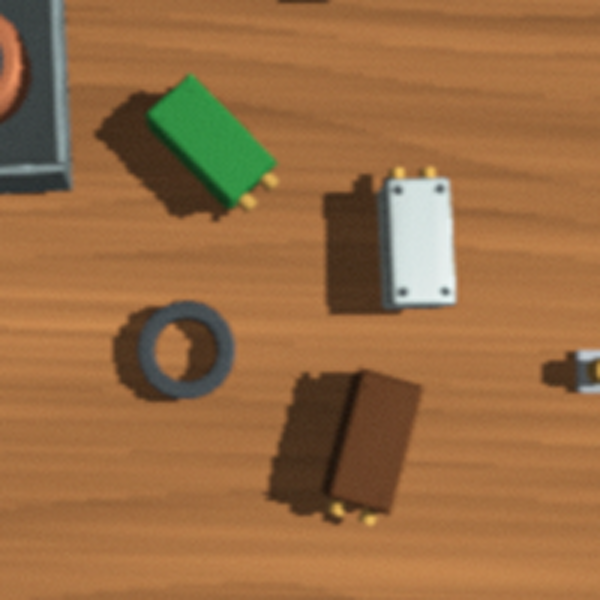

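```bash
python3 - <<'E'
from h import *
z=np.load('top.npz');im,d=z['im'],z['d'];W=cloud('top',d)
S=W[140:275,60:290].reshape(-1,3);S=S[~np.isnan(S[:,0])]
rim=S[(S[:,2]>.060)&(S[:,2]<.071)]
print('rim',len(rim),cv2.minAreaRect((rim[:,:2]*1000).astype(np.float32)),rim.min(0),rim.max(0))
pl=W[200:240,120:160].reshape(-1,3);print('plate z',np.nanmedian(pl,0))
L=W[80:170,50:270].reshape(-1,3);L=L[~np.isnan(L[:,0])];L=L[L[:,2]>.09]
print('lid',L[L[:,2].argsort()[-5:]],len(L))
for lo in (.1,.13,.16,.19):
    Q=L[abs(L[:,2]-lo)<.005];print(lo,len(Q),Q[:,:2].min(0) if len(Q) else '',Q[:,:2].max(0) if len(Q) else '',np.polyfit(Q[:,1],Q[:,0],1) if len(Q)>9 else '')
t=ctrl.get_state();print(R.from_quat(t['tcp_rot']).as_matrix().round(3))
# tall/long modules heights
for (a,b) in ((380,150),(481,230),(379,268),(415,85)): print(a,b,W[b,a])
E
```

```text
rim 1992 ((540.5689086914062, 123.51923370361328), (143.73033142089844, 270.410888671875), 5.125953197479248) [ 0.45740827 -0.0171911   0.06000275] [0.62293008 0.26322678 0.07098566]
plate z [0.53153475 0.20022341 0.01075198]
lid [[0.66673131 0.01179798 0.20110724]
 [0.64456585 0.24807261 0.20123108]
 [0.65503414 0.11834708 0.20191846]
 [0.6424866  0.25006863 0.20223243]
 [0.65781956 0.08651739 0.20247221]] 10404
0.1 745 [ 0.60548843 -0.00322146] [0.63383985 0.26503121] [-0.09012255  0.63185472]
0.13 823 [ 0.6167887  -0.00309628] [0.64520179 0.26627477] [-0.09075225  0.6422583 ]
0.16 952 [ 0.62537323 -0.00223772] [0.69272661 0.26661373] [-0.09199641  0.65397852]
0.19 1053 [ 0.63640176 -0.00116585] [0.6675555  0.26708067] [-0.09104437  0.66287018]
[[ 0.345 -0.939  0.   ]
 [-0.939 -0.345  0.   ]
 [-0.    -0.    -1.   ]]
380 150 [ 0.65349411 -0.21091145  0.07333831]
481 230 [ 0.52900649 -0.393857    0.03786982]
379 268 [ 0.4569824  -0.21626074  0.03647567]
415 85 [ 0.77802936 -0.27316763  0.07015792]
```

The crop confirms the choice: the small grey module at crop (420,243), with sockets up (+x). Body centre is (0.454, −0.2166) with yaw about 3.3°. The case centre is about (0.539, 0.1235), yaw about 5.2°, with the plate on +y. I'll write a row planner.

```bash
cat >> h.py <<'E'
def plan(p,ang,n=None,step=4.5,g=8.54):
    """rows to reach TCP p with tool-x world angle ang (rad), tool pointing down"""
    s=ctrl.get_state();Rm=R.from_quat(s['tcp_rot']).as_matrix();p0=np.array(s['eef_pos'])
    a0=np.arctan2(Rm[1,0],Rm[0,0]);da=(ang-a0+np.pi/2)%np.pi-np.pi/2
    dv=np.array(p)-p0;n=n or max(1,int(np.ceil(max(np.linalg.norm(dv)*100/step,abs(da)/.12))))
    out=[]
    for i in range(n):
        a=a0+da*i/n;d=dv/n*100
        x=np.array([np.cos(a),np.sin(a)]);y=np.array([np.sin(a),-np.cos(a)])
        out.append([d[:2]@x,d[:2]@y,-d[2],-da/n,g])
    print('t',s['time'],'pos',p0.round(4),'ang',round(np.degrees(a0),2),'z-axis',Rm[:,2].round(3),'F',s['contact_force'].round(1),'open',round(s['opening']*85.4,1))
    print(n,'rows:',np.round(out,2).tolist())
E
python3 -c "
from h import *
plan([.455,-.2166,.13],np.radians(-86.74),g=6)"
```

```text
t 0.5 pos [ 0.2326 -0.6336  0.2313] ang -69.85 z-axis [ 0.  0. -1.] F [ 0.6 -0.  -0.4] open 85.4
11 rows: [[-2.86, -3.2, 0.92, 0.03, 6.0], [-2.95, -3.13, 0.92, 0.03, 6.0], [-3.03, -3.05, 0.92, 0.03, 6.0], [-3.11, -2.96, 0.92, 0.03, 6.0], [-3.19, -2.88, 0.92, 0.03, 6.0], [-3.26, -2.79, 0.92, 0.03, 6.0], [-3.34, -2.7, 0.92, 0.03, 6.0], [-3.41, -2.61, 0.92, 0.03, 6.0], [-3.48, -2.52, 0.92, 0.03, 6.0], [-3.55, -2.43, 0.92, 0.03, 6.0], [-3.61, -2.33, 0.92, 0.03, 6.0]]
```

{"method": "send_rows", "body": {"motion": [-2.9,-3.2,0.9,0.03,6,-2.9,-3.1,0.9,0.03,6,-3.0,-3.0,0.9,0.03,6,-3.1,-3.0,0.9,0.03,6,-3.2,-2.9,0.9,0.03,6,-3.3,-2.8,0.9,0.03,6,-3.3,-2.7,0.9,0.03,6,-3.4,-2.6,0.9,0.03,6,-3.5,-2.5,0.9,0.03,6,-3.5,-2.4,0.9,0.03,6,-3.6,-2.3,0.9,0.03,6]}}

```text
time: 1.6
eef_pos: [0.4703, -0.216, 0.1311]
tcp_rot: [-0.706, 0.708, -0.007, -0.002]
contact_force: [-0.6, -0.8, -0.1]
opening: 0.705
```

```bash
python3 -c "
from h import *
plan([.455,-.2166,.13],np.radians(-86.74),g=6)"
```

```text
t 1.6 pos [ 0.4703 -0.216   0.1311] ang -90.18 z-axis [ 0.007 -0.012 -1.   ] F [-0.6 -0.8 -0.1] open 60.2
1 rows: [[0.07, 1.53, 0.11, -0.06, 6.0]]
```

{"method": "send_rows", "body": {"motion": [0.1,1.5,0.1,-0.06,6,0,0,0,0,6]}}

```text
time: 1.8
eef_pos: [0.4568, -0.2108, 0.1286]
tcp_rot: [0.73, -0.683, 0.005, 0.002]
contact_force: [0.2, -0.2, 0.4]
opening: 0.699
```

```bash
python3 - <<'E'
from h import *
s=ctrl.get_state();im,d=cams.read_camera('wrist');cv2.imwrite('pics/w1.png',im[...,::-1])
W=cloud('wrist',d,s)
P=W.reshape(-1,3);P=P[~np.isnan(P[:,0])]
Q=P[(abs(P[:,2]-.038)<.005)&(np.hypot(P[:,0]-.455,P[:,1]+.2166)<.05)]
print(len(Q),cv2.minAreaRect((Q[:,:2]*1000).astype(np.float32)),np.median(Q[:,2]))
plan([.455,-.2166,.008],np.radians(-86.74),g=6)
E
```

```text
5448 ((453.5968933105469, -220.62094116210938), (71.7663345336914, 35.777095794677734), 3.0722179412841797) 0.03742702870564753
t 1.85 pos [ 0.4575 -0.2112  0.129 ] ang -86.29 z-axis [ 0.007 -0.009 -1.   ] F [-0.  -0.2 -0.4] open 60.1
3 rows: [[0.17, 0.09, 4.03, 0.0, 6.0], [0.17, 0.09, 4.03, 0.0, 6.0], [0.18, 0.09, 4.03, 0.0, 6.0]]
```

View pics/w1.png

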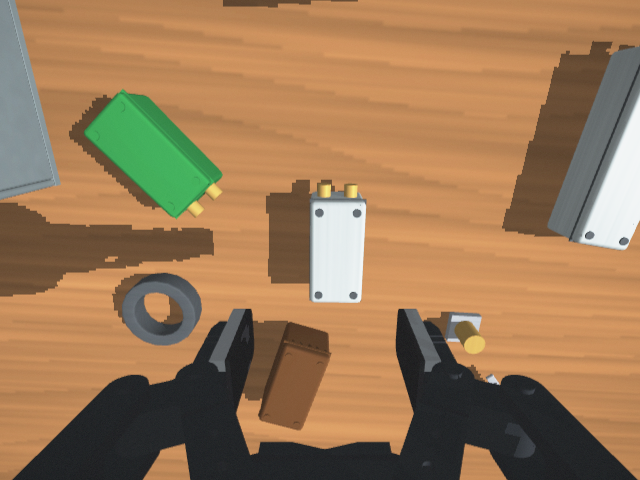

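The wrist picture shows the small grey module at (337,250), with its sockets at (325–350,190). Nothing is in the finger paths. Wrist and top agree within 4 mm, so I'll descend onto the mean.

{"method": "send_rows", "body": {"motion": [0.2,0.2,4,0,6,0.2,0.2,4,0,6,0.2,0.1,3,0,6,0,0,0,0,6]}}

```text
time: 2.25
eef_pos: [0.4583, -0.225, 0.021]
tcp_rot: [0.726, -0.687, 0.013, 0.0]
contact_force: [-1.1, 0.4, -0.8]
opening: 0.702
```

```bash
python3 -c "
from h import *
plan([.454,-.2185,.008],np.radians(-86.9),g=6)"
```

```text
t 2.25 pos [ 0.4583 -0.225   0.021 ] ang -86.87 z-axis [ 0.018 -0.017 -1.   ] F [-1.1  0.4 -0.8] open 60.0
1 rows: [[-0.67, 0.39, 1.3, 0.0, 6.0]]
```

{"method": "send_rows", "body": {"motion": [-0.5,0.3,1.0,0,6,0,0,0.2,0,6], "grip_force": 50}}

```text
time: 2.45
eef_pos: [0.4564, -0.2224, 0.0103]
tcp_rot: [0.725, -0.689, 0.014, -0.0]
contact_force: [-0.0, 1.0, -0.5]
opening: 0.704
```

```bash
python3 -c "
from h import *
plan([.454,-.2185,.008],np.radians(-86.9),g=6)"
```

```text
t 2.45 pos [ 0.4564 -0.2224  0.0103] ang -87.09 z-axis [ 0.021 -0.019 -1.   ] F [-0.   1.  -0.5] open 60.2
1 rows: [[-0.4, 0.22, 0.23, -0.0, 6.0]]
```

{"method": "send_rows", "body": {"motion": [-0.4,0.2,0.6,0,6,0,0,0.1,0,6,0,0,0,0,3,0,0,0,0,3,0,0,0,0,3,0,0,0,0,3], "grip_force": 50}}

```text
time: 3.05
eef_pos: [0.4573, -0.2204, 0.0075]
tcp_rot: [0.725, -0.689, 0.019, -0.001]
contact_force: [-0.4, 0.5, -2.0]
opening: 0.417
```

```bash
python3 -c "
from h import *
plan([.454,-.2185,.16],np.radians(-86.9),g=3)"
```

```text
t 3.05 pos [ 0.4573 -0.2204  0.0075] ang -87.12 z-axis [ 0.028 -0.025 -0.999] F [-0.4  0.5 -2. ] open 35.6
4 rows: [[-0.05, 0.08, -3.81, -0.0, 3.0], [-0.05, 0.08, -3.81, -0.0, 3.0], [-0.05, 0.08, -3.81, -0.0, 3.0], [-0.05, 0.08, -3.81, -0.0, 3.0]]
```

{"method": "send_rows", "body": {"motion": [0,0,-2,0,3,0,0,-4,0,3,0,0,-4,0,3,0,0,-3,0,3]}}

```text
time: 3.45
eef_pos: [0.4488, -0.2136, 0.1337]
tcp_rot: [0.725, -0.689, 0.01, 0.0]
contact_force: [-0.5, -1.1, -1.5]
opening: 0.414
```

```bash
python3 -c "
from h import *
plan([.533,.193,.14],np.radians(-84.8),g=3)"
```

```text
t 3.45 pos [ 0.4488 -0.2136  0.1337] ang -87.12 z-axis [ 0.014 -0.014 -1.   ] F [-0.5 -1.1 -1.5] open 35.3
10 rows: [[-4.02, -1.05, -0.06, -0.0, 3.0], [-4.01, -1.06, -0.06, -0.0, 3.0], [-4.01, -1.08, -0.06, -0.0, 3.0], [-4.01, -1.09, -0.06, -0.0, 3.0], [-4.0, -1.11, -0.06, -0.0, 3.0], [-4.0, -1.13, -0.06, -0.0, 3.0], [-3.99, -1.14, -0.06, -0.0, 3.0], [-3.99, -1.16, -0.06, -0.0, 3.0], [-3.98, -1.17, -0.06, -0.0, 3.0], [-3.98, -1.19, -0.06, -0.0, 3.0]]
```

Gripped: the opening is 35.3 mm against a 36 mm width. Carrying it over.

{"method": "send_rows", "body": {"motion": [-3,-0.8,-0.3,0,3,-4,-1,-0.3,0,3,-4,-1,0,0,3,-4,-1,0,0,3,-4,-1,0,0,3,-4,-1,0,0,3,-4,-1,0,0,3,-4,-1,0,0,3]}}

```text
time: 4.25
eef_pos: [0.5159, 0.1043, 0.1411]
tcp_rot: [0.721, -0.693, 0.017, -0.001]
contact_force: [1.1, -0.9, -2.1]
opening: 0.413
```

```bash
python3 -c "
from h import *
plan([.533,.193,.14],np.radians(-84.8),g=3)"
```

```text
t 4.25 pos [0.5159 0.1043 0.1411] ang -87.76 z-axis [ 0.026 -0.023 -0.999] F [ 1.1 -0.9 -2.1] open 35.3
3 rows: [[-2.93, -0.68, 0.04, -0.02, 3.0], [-2.92, -0.74, 0.04, -0.02, 3.0], [-2.91, -0.79, 0.04, -0.02, 3.0]]
```

{"method": "send_rows", "body": {"motion": [-3,-0.7,0,-0.02,3,-3,-0.7,0,-0.02,3,-2,-0.5,0,-0.02,3,0,0,0,0,3]}}

```text
time: 4.65
eef_pos: [0.5287, 0.1938, 0.1374]
tcp_rot: [0.744, -0.668, 0.016, 0.0]
contact_force: [0.7, -0.3, -2.9]
opening: 0.411
```

```bash
python3 - <<'E'
from h import *
s=ctrl.get_state()
im,d=cams.read_camera('wrist');cv2.imwrite('pics/w2.png',im[...,::-1])
im,d=cams.read_camera('top');cv2.imwrite('pics/t2.png',im[...,::-1])
plan([.533,.193,.06],np.radians(-84.8),g=3)
E
```

```text
t 4.75 pos [0.5284 0.1918 0.1372] ang -83.91 z-axis [ 0.023 -0.023 -0.999] F [ 0.8 -0.4 -2.5] open 35.8
2 rows: [[-0.04, -0.23, 3.86, 0.01, 3.0], [-0.04, -0.23, 3.86, 0.01, 3.0]]
```

View pics/w2.png

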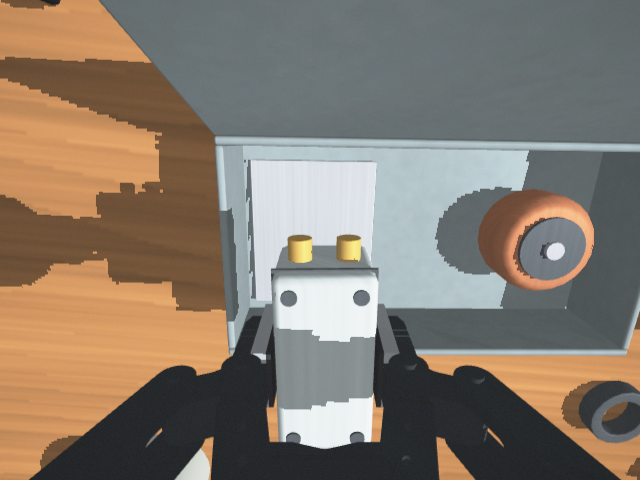

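View pics/t2.png

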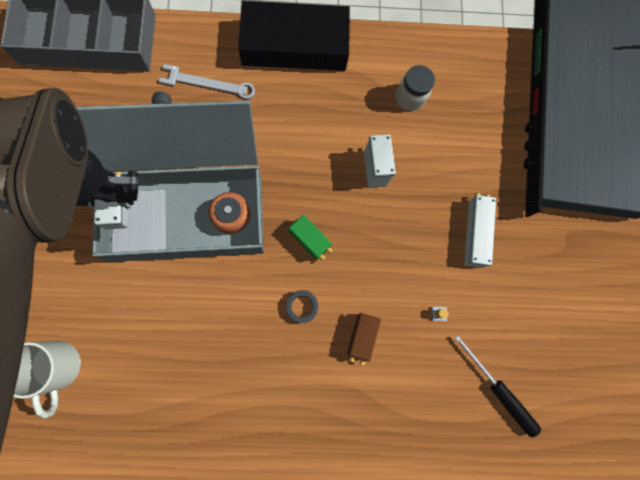

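The wrist picture shows the module held level at (325,340) above the plate (310,230), with the transformer clear at (535,240). Lowering now.

{"method": "send_rows", "body": {"motion": [0,-0.2,3,0,3,0,-0.2,3,0,3,0,-0.1,2,0,3,0,0,1,0,3,0,0,0,0,3]}}

```text
time: 5.25
eef_pos: [0.5365, 0.1848, 0.0459]
tcp_rot: [0.741, -0.671, 0.017, 0.001]
contact_force: [0.4, 0.3, -2.1]
opening: 0.413
```

```bash
python3 -c "
from h import *
plan([.533,.193,.018],np.radians(-84.8),g=3)"
```

```text
t 5.25 pos [0.5365 0.1848 0.0459] ang -84.29 z-axis [ 0.025 -0.025 -0.999] F [ 0.4  0.3 -2.1] open 35.2
1 rows: [[-0.85, 0.27, 2.79, 0.01, 3.0]]
```

{"method": "send_rows", "body": {"motion": [-0.4,0.2,1,0,3,-0.3,0.1,0.8,0,3,-0.1,0,0.4,0,3,0,0,0.2,0,3]}}

```text
time: 5.65
eef_pos: [0.5352, 0.1919, 0.023]
tcp_rot: [0.741, -0.671, 0.019, -0.001]
contact_force: [-0.6, 0.1, -2.1]
opening: 0.415
```

```bash
python3 -c "
from h import *
plan([.533,.193,.018],np.radians(-84.8),g=3)"
```

```text
t 5.65 pos [0.5352 0.1919 0.023 ] ang -84.39 z-axis [ 0.03  -0.024 -0.999] F [-0.6  0.1 -2.1] open 35.4
1 rows: [[-0.14, 0.21, 0.5, 0.01, 3.0]]
```

{"method": "send_rows", "body": {"motion": [0,0.1,0.3,0,3,0,0,0.2,0,3]}}

```text
time: 5.85
eef_pos: [0.5349, 0.192, 0.0183]
tcp_rot: [0.741, -0.671, 0.02, -0.002]
contact_force: [0.4, 0.4, -2.0]
opening: 0.411
```

```bash
python3 -c "
from h import *
plan([.533,.193,.018],np.radians(-84.8),g=3)"
```

```text
t 5.85 pos [0.5349 0.192  0.0183] ang -84.36 z-axis [ 0.031 -0.024 -0.999] F [ 0.4  0.4 -2. ] open 35.1
1 rows: [[-0.12, 0.18, 0.03, 0.01, 3.0]]
```

{"method": "send_rows", "body": {"motion": [0,0,0.15,0,3,0,0,0.1,0,3]}}

```text
time: 6.05
eef_pos: [0.5352, 0.1921, 0.0168]
tcp_rot: [0.741, -0.671, 0.019, -0.002]
contact_force: [-5.6, -1.7, 8.3]
opening: 0.411
```

Contact felt: the vertical force rose about 10 N. Releasing.

{"method": "send_rows", "body": {"motion": [0,0,0,0,4.2,0,0,0,0,5.4,0,0,0,0,5.4,0,0,-1,0,5.4,0,0,-3,0,5.4,0,0,-4,0,5.4,0,0,-4,0,5.4]}}

```text
time: 6.75
eef_pos: [0.5282, 0.1941, 0.136]
tcp_rot: [0.741, -0.671, 0.016, 0.003]
contact_force: [1.0, 0.2, 1.0]
opening: 0.636
```

```bash
python3 - <<'E'
from h import *
s=ctrl.get_state();im,d=cams.read_camera('wrist');cv2.imwrite('pics/w3.png',im[...,::-1])
W=cloud('wrist',d,s);P=W.reshape(-1,3);P=P[~np.isnan(P[:,0])]
Q=P[(abs(P[:,2]-.048)<.006)&(np.hypot(P[:,0]-.533,P[:,1]-.193)<.05)]
print(len(Q),cv2.minAreaRect((Q[:,:2]*1000).astype(np.float32)),np.percentile(Q[:,2],[2,50,98]))
plan([.5,.1,.16],np.radians(-84.8),g=3)
E
```

```text
5725 ((532.1178588867188, 191.45382690429688), (72.67273712158203, 36.691776275634766), 5.4790825843811035) [0.04484583 0.04749508 0.04894456]
t 6.8 pos [0.5327 0.1953 0.1445] ang -84.36 z-axis [ 0.034 -0.023 -0.999] F [1.5 1.2 4.6] open 54.2
3 rows: [[3.05, 1.4, -0.52, 0.0, 3.0], [3.06, 1.39, -0.52, 0.0, 3.0], [3.06, 1.38, -0.52, 0.0, 3.0]]
```

View pics/w3.png

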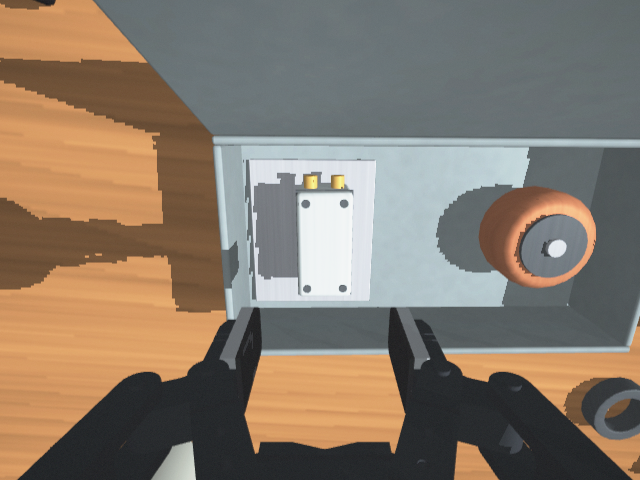

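The module lies flat on the plate at (325,243). Its top is at 47.5 mm, so the centre is about 29 mm up, below the 66 mm rim and clear of the transformer. Next I'll go over the lid to push it from behind, beside the knob.

```bash
python3 - <<'E'
from h import *
z=np.load('top.npz');W=cloud('top',z['d'])
for u,v in((161,99),(295,35),(295,66),(210,85),(25,120),(80,62),(80,30)): print(u,v,W[v,u].round(3))
plan([.5327,.2,.27],np.radians(-84.8),g=0)
E
```

```text
161 99 [0.679 0.132 0.171]
295 35 [ 0.873 -0.059  0.057]
295 66 [ 0.84  -0.061  0.01 ]
210 85 [0.794 0.097 0.007]
25 120 [0.697 0.406 0.034]
80 62 [0.821 0.333 0.02 ]
80 30 [0.896 0.349 0.004]
t 6.8 pos [0.5327 0.1953 0.1445] ang -84.36 z-axis [ 0.034 -0.023 -0.999] F [1.5 1.2 4.6] open 54.2
3 rows: [[-0.16, -0.01, -4.18, 0.0, 0.0], [-0.16, -0.01, -4.18, 0.0, 0.0], [-0.16, -0.01, -4.18, 0.0, 0.0]]
```

{"method": "send_rows", "body": {"motion": [0,0,-4,0,0,0,0,-4,0,0,0,0,-4,0,0,0,0,-1,0,0,0,0,0,0,0]}}

```text
time: 7.3
eef_pos: [0.5287, 0.1987, 0.2863]
tcp_rot: [0.741, -0.671, 0.024, -0.007]
contact_force: [0.2, 0.3, -0.9]
opening: 0.0
```

```bash
python3 - <<'E'
from h import *
plan([.72,.205,.26],np.radians(-84.8),g=0)
E
```

```text
t 7.3 pos [0.5287 0.1987 0.2863] ang -84.36 z-axis [ 0.045 -0.021 -0.999] F [ 0.2  0.3 -0.9] open 0.0
5 rows: [[0.25, -3.82, 0.53, 0.0, 0.0], [0.25, -3.82, 0.53, 0.0, 0.0], [0.24, -3.82, 0.53, 0.0, 0.0], [0.23, -3.82, 0.53, 0.0, 0.0], [0.23, -3.82, 0.53, 0.0, 0.0]]
```

{"method": "send_rows", "body": {"motion": [0.2,-3.8,0,0,0,0.2,-3.8,0,0,0,0.2,-3.8,0,0,0,0.2,-3.8,0,0,0,0.2,-2.5,0,0,0,0,0,0,0,0]}}

```text
time: 7.9
eef_pos: [0.7067, 0.2059, 0.2797]
tcp_rot: [0.741, -0.671, 0.019, -0.001]
contact_force: [-0.5, 0.3, -0.1]
opening: -0.0
```

```bash
python3 - <<'E'
from h import *
plan([.715,.205,.165],np.radians(-84.8),g=0)
E
```

```text
t 7.9 pos [0.7067 0.2059 0.2797] ang -84.3 z-axis [ 0.029 -0.024 -0.999] F [-0.5  0.3 -0.1] open -0.0
3 rows: [[0.06, -0.27, 3.82, 0.0, 0.0], [0.06, -0.27, 3.82, 0.0, 0.0], [0.06, -0.27, 3.82, 0.0, 0.0]]
```

{"method": "send_rows", "body": {"motion": [0,-0.3,3.5,0,0,0,-0.3,3.5,0,0,0,0,2.5,0,0,0,0,0.5,0,0,0,0,0,0,0]}}

```text
time: 8.4
eef_pos: [0.7108, 0.2035, 0.1679]
tcp_rot: [0.741, -0.671, 0.014, 0.004]
contact_force: [0.6, -0.3, -0.4]
opening: -0.005
```

```bash
python3 - <<'E'
from h import *
plan([.6,.205,.165],np.radians(-84.8),g=0)
im,d=cams.read_camera('scene');cv2.imwrite('pics/s4.png',im[...,::-1])
E
```

```text
t 8.4 pos [0.7108 0.2035 0.1679] ang -84.29 z-axis [ 0.016 -0.025 -1.   ] F [ 0.6 -0.3 -0.4] open -0.4
3 rows: [[-0.42, 3.67, 0.1, 0.0, 0.0], [-0.41, 3.67, 0.1, 0.0, 0.0], [-0.4, 3.67, 0.1, 0.0, 0.0]]
```

View pics/s4.png

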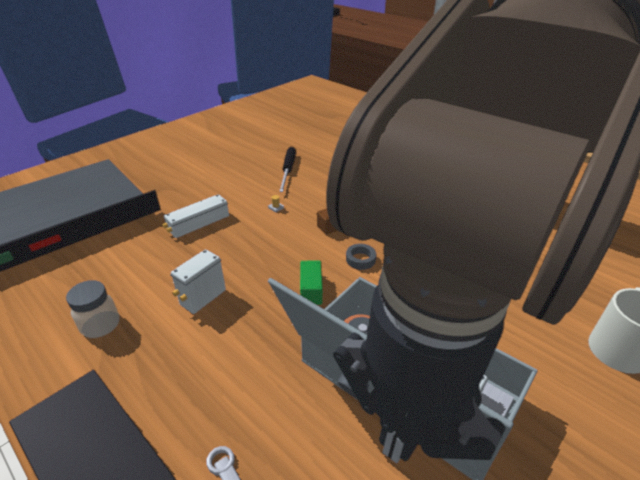

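The finger is behind the lid (around (395,450)) and left of the knob, with the gripper body above the lid's edge. Pushing towards −x.

{"method": "send_rows", "body": {"motion": [-0.2,2.5,0,0,0,-0.3,2.5,0,0,0,-0.3,2.5,0,0,0,-0.3,2.5,0,0,0]}}

```text
time: 8.85
eef_pos: [0.6128, 0.2045, 0.174]
tcp_rot: [0.741, -0.671, 0.019, -0.002]
contact_force: [0.8, -0.9, -0.2]
opening: -0.001
```

```bash
python3 - <<'E'
from h import *
plan([.575,.205,.165],np.radians(-84.8),g=0)
E
```

```text
t 8.85 pos [0.6128 0.2045 0.174 ] ang -84.37 z-axis [ 0.031 -0.023 -0.999] F [ 0.8 -0.9 -0.2] open -0.1
1 rows: [[-0.42, 3.76, 0.9, 0.01, 0.0]]
```

{"method": "send_rows", "body": {"motion": [-0.2,2,0,0,0,-0.2,2,0,0,0,0,0,0,0,0,0,0,0,0,0,0,0,-3,0,0,0,0,-3,0,0]}}

```text
time: 9.45
eef_pos: [0.5687, 0.2066, 0.2405]
tcp_rot: [0.741, -0.671, 0.022, -0.005]
contact_force: [0.8, -0.6, 0.9]
opening: 0.001
```

```bash
python3 - <<'E'
from h import *
plan([.45,.0,.25],np.radians(-84.8),g=0)
im,d=cams.read_camera('scene');cv2.imwrite('pics/s5.png',im[...,::-1])
E
```

```text
t 9.45 pos [0.5687 0.2066 0.2405] ang -84.31 z-axis [ 0.04  -0.022 -0.999] F [ 0.8 -0.6  0.9] open 0.1
6 rows: [[3.23, 2.31, -0.16, 0.0, 0.0], [3.23, 2.31, -0.16, 0.0, 0.0], [3.24, 2.3, -0.16, 0.0, 0.0], [3.24, 2.3, -0.16, 0.0, 0.0], [3.24, 2.29, -0.16, 0.0, 0.0], [3.25, 2.29, -0.16, 0.0, 0.0]]
```

View pics/s5.png

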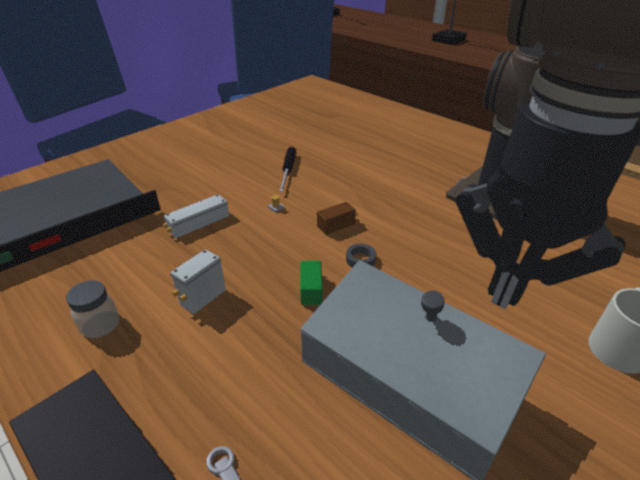

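The lid looks shut at (425,355), with the knob up at (432,300) and the gripper clear. I'll check the lid plane from depth.

```bash
python3 - <<'E'
from h import *
im,d=cams.read_camera('scene');W=cloud('scene',d)
m=np.zeros((480,640),np.uint8);cv2.fillPoly(m,[np.array([[370,275],[530,355],[490,445],[310,335]])],1)
Q=W[m>0];Q=Q[(Q[:,2]>.05)&(Q[:,2]<.085)]
A=np.c_[Q[:,:2],np.ones(len(Q))];c=np.linalg.lstsq(A,Q[:,2],rcond=None)[0]
print(len(Q),'slope',c,np.percentile(Q[:,2],[2,50,98]))
E
```

```text
16878 slope [-0.0260819  -0.00183318  0.08810819] [0.07112518 0.07364955 0.07632027]
```

```bash
python3 - <<'E'
from h import *
im,d=cams.read_camera('scene');W=cloud('scene',d)
# bench near the case, same camera
Q=W.reshape(-1,3);Q=Q[~np.isnan(Q[:,0])]
Q=Q[(abs(Q[:,2])<.015)&(Q[:,0]>.4)&(Q[:,0]<.75)&(Q[:,1]>-.3)&(Q[:,1]<.3)]
A=np.c_[Q[:,:2],np.ones(len(Q))];print('bench',len(Q),np.linalg.lstsq(A,Q[:,2],rcond=None)[0],np.percentile(Q[:,2],[2,50,98]))
E
```

```text
bench 43411 [-0.00116875  0.00102272  0.000525  ] [-0.00242419 -0.0004899   0.00817908]
```

{"method": "send_rows", "body": {"motion": [3.2,2,0,0,0,3.2,2,0,0,0,3.2,2,0,0,0,3.2,2,0,0,0,3.2,0,0,0,0,3.2,0,0,0,0,3.2,0,0,0,0,3.2,0,0,0,0,0,0,0,0,0]}}

```text
time: 10.5
eef_pos: [0.5146, -0.0657, 0.2355]
tcp_rot: [0.742, -0.67, 0.02, -0.005]
contact_force: [0.4, 0.1, 0.0]
opening: -0.004
```

```bash
python3 - <<'E'
from h import *
im,d=cams.read_camera('top');W=cloud('top',d);cv2.imwrite('pics/t6.png',im[...,::-1])
Q=W[95:262,80:270].reshape(-1,3);Q=Q[(Q[:,2]>.05)&(Q[:,2]<.085)]
def fit(Q,n):
    A=np.c_[Q[:,:2],np.ones(len(Q))];print(n,len(Q),np.linalg.lstsq(A,Q[:,2],rcond=None)[0],np.percentile(Q[:,2],[2,50,98]))
fit(Q,'lid')
B=W.reshape(-1,3);B=B[(abs(B[:,2])<.012)&(B[:,0]>.3)&(B[:,0]<.8)&(B[:,1]>-.3)&(B[:,1]<.3)];fit(B,'bench')
s=ctrl.get_state();print(s['eef_pos'],s['contact_force'])
E
```

```text
lid 3649 [0.00796036 0.00359766 0.06800419] [0.06972786 0.07319342 0.07580653]
bench 32656 [0.00011802 0.00150342 0.00041831] [-0.00262596  0.00030096  0.00352226]
[ 0.51427739 -0.06417546  0.23514886] [ 0.91607038 -0.59344868  0.96170052]
```

View pics/t6.png

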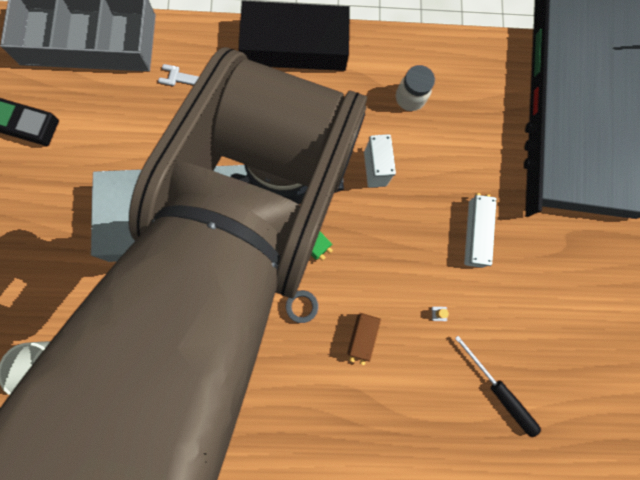

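The top view gives a lid slope of about 0.008, the scene view 0.026. The scene fit may have included pixels of the far wall, so I'll refit it on an inner patch.

```bash
python3 - <<'E'
from h import *
im,d=cams.read_camera('scene');W=cloud('scene',d);cv2.imwrite('pics/s7.png',im[...,::-1])
Q=W.reshape(-1,3);Q=Q[~np.isnan(Q[:,0])]
r=R.from_euler('z',5.2,degrees=True).as_matrix();L=(Q-[.539,.1235,0])@r
L=L[(abs(L[:,0])<.055)&(abs(L[:,1])<.12)&(L[:,2]>.05)&(L[:,2]<.1)&((abs(L[:,1])>.03)|(L[:,0]>0))]
for x in (-.05,-.025,0,.025,.05): print(x,np.median(L[abs(L[:,0]-x)<.006][:,2]))
E
```

```text
-0.05 0.07192904877273322
-0.025 0.0719903897972654
0 0.07201168195778553
0.025 0.07204485437405396
0.05 0.07203024178642904
```

View pics/s7.png

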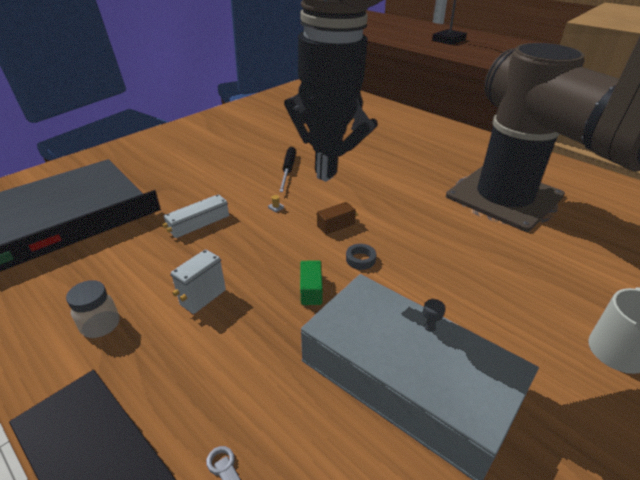

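The lid is flat at 72 mm from hinge to edge, which is 66 mm of case plus the 6 mm plate, so it is fully shut. The arm is clear, so I'm handing in.

```bash
python3 -c "
from plant import workorder
print(workorder.sign_off())"
```

```text
the job is handed in; nothing more can be done
None
```

The smallest grey module is packed in the case and the lid is shut; the job is handed in at about 10.6 s of the 50 s allowed. I set the module down gently on the steel plate, let go, and pushed the lid over from behind, beside its knob.

**Last checks:**
- **Module:** just after release it lay flat with its top at about 47.5 mm, so its centre is about 29 mm up, well below the rim. It sat about 70 mm to the +y side of the case centre, clear of the transformer. I could not see it again once the lid was shut.
- **Lid:** an inner patch of the lid reads 71.9–72.0 mm from edge to hinge, which matches fully shut (66 mm case plus 6 mm lid).
- **Arm:** it is clear of everything, and the tool force reads about 1.5 N or less.

**Disagreements:**
- The wrist and top cameras differed by 4 mm on where the module started. I used a value in between, and the grip closed on it as expected.
- My first lid fit from the scene camera showed a slope of 0.026, against 0.008 from the top camera. It may have included pixels of the case wall; the inner-patch check settled it.
- The tool tilted by up to about 0.05 rad during the moves, with no visible effect.

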